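# Draw a mould tray out of the rack with the pull hook

### The arm

A 7-joint arm with a two-finger parallel gripper is mounted at the origin on the work surface. World frame = base frame: x ahead of the robot, y to its left, z up, the work surface at z = 0. Lengths are in mm, angles in rad, forces in N, time in s.
With the tool pointing down it reaches from about 425 to 1025 mm from the base axis. Payload 9.4 kg.
Tool frame: the origin (TCP) lies on the centre line of the jaws, within the pads' length; the fingertips stand 8 mm ahead of it and the grasp point (between the pads) lies 11 mm behind it; x points along the fingers, z is the direction in which the jaws open and shut, and the axes are right-handed (so a half turn about x gives the same grasp; the last joint's range is limited). The gripper opens to 93 mm and grips with 3 to 60 N. Pads are 15 mm wide; open, the fingers measure 128 mm over their backs; the gripper's body (75 mm by 188 mm) begins 65 mm behind the grasp point.
Start: joints at [1.225, 0.599, -0.003, 1.599, 0.002, 0.943, -0.08], TCP at [192.531, -698.968, 205.218] pointing down, gripper open.
Joint ranges: [-2.57, 2.57], [-0.35, 1.97], [-1.29, 1.29], [0.11, 2.56], [-1.05, 4.19], [0.11, 1.86], [-2.63, 2.63]. Speed limits (rad/s): [2.22, 2.22, 3.01, 3.01, 3.14, 3.14, 3.14].

### API

Orientations are given as [roll, pitch, yaw] about the fixed x, y, z axes, in that order (R = Rz(yaw) Ry(pitch) Rx(roll)).
In Python, from cell import ctrl gives the robot as it stands.
- The arm moves only by the tool servo_tool, never from a script. Its argument "steps" is one flat list of numbers, 4 for each row, row after row: the shift along the tool's x, y, z in cm, then the turn about the tool's x in degrees. In form: [x, y, z, turn, x, y, z, turn, ...]. A call has 1 to 10 rows; each row shifts and turns the commanded pose from where the row before left it, along the tool's axes as they then stand; what a row does not reach is not made up. A row lasts 1/8 s, in which the tool goes at most 62.5 mm and 10.7 degrees, less where a joint would pass 70% of its speed; a pose out of reach is approached as far as the arm can. A call with a gripper value outside its range is refused whole. "claw" is the gripper's target within -1 to 1 (fully open at 1, half-way at 0, shut at -1), set as the call begins (left out, the last holds). The fingers move at their own pace and stop on an object; the grip force is fixed at half the most. Time passes only in rows, so rows that do not move let the fingers close. It gives the time, the measured TCP pose, the force and the opening at its end, in the units of the state.
- ctrl.read_state(): the state, without advancing time (a new reading comes with each control period).
- ctrl.get_image(name): name is "side" or "top"; returns the picture (480x640x3 uint8, blue, green, red); there is no depth.
- ctrl.calibration(name): a dict with "fx", "fy", "cx", "cy" (pixels), "world_from_camera" (4x4, takes a point from camera to world coordinates). Camera axes: x right, y down, z forward; pixel columns grow to the right and rows downward; lengths in mm; the calibration is good to about 2 mm. A picture is of the moment at which its call begins. calibration takes no time and is no camera call.
- ctrl.job_done(): hands the job in, once; it reports no verdict.
Trained networks look in the newest picture that a camera, given by its name, has taken for a name from the list of things; names that differ only in an ending like _2 or _b are one class to them, and where a whole thing is asked for, a point or a joint stands for the part that bears it (a point fixed in the world has none). Each returns a list of dicts, best first, with "p" (0 to 1); they miss things now and then, are a little off and sometimes report something else, mostly with a low value. They report only what shows in the picture. A call takes as long as a camera call. They do not tell look-alikes from the thing itself.
- ctrl.search_frame(camera, target): "position" ([x, y, z] in mm, in world coordinates, good to about 4 mm: the middle of the surface that is visible of it).
- ctrl.cut_out(camera, target): "mask" (480x640 bool, what is visible of it).
- ctrl.spot_point(camera, target): "position" ([x, y, z] in mm, in world coordinates, good to about 4 mm: a listed point, or the origin of a listed thing).
The state is a dict: "clock": time; "joint_positions": joint angles; "qvel": joint speeds; "joint_torque": joint torques, N m; "tcp_pos": TCP position; "tool_rot": TCP orientation; "wrist_force": force on the tool from outside, world axes, zero at the start; "ft_torque": the same for the moment, N m; "finger_gap": finger opening in mm.
Only numpy, scipy, OpenCV 4.12 (cv2) and the standard library are available. Lean on these libraries where they do the work, as an engineer would, in place of code of your own. Each camera call takes 0.05 s, during which the arm holds its last target. There are 200 camera calls.

### The job

Take the pull hook off the rubber mat, drop its blade behind the front lip of the rack tray that holds the mould half, and draw that tray forward until it comes up hard against the bumper of the stop bar; then lean on it with about 10 N for a good half second so that it is seated, without ever pulling the lip with more than 20 N. Touch the trays with the hook only, leave the other tray and everything else alone, and finally lay the hook (do not drop it) back on the mat, blade down.

Things in the scene. Friction and masses are not known exactly. Their poses are not given: they have to be found in the camera images.
- hook_grip (a point): Centre of the wooden handle of the pull hook, a loose 0.22 kg tool lying blade down on the mat. Handle 100 long (x axis, pointing to the blade) x 24 wide (y) x 28 high: take it from above across the 24 mm. A post 55 mm ahead of this point carries a 10 mm square shank along x, underside 17 and top 27 mm above this point; it ends in a down-turned blade 170 mm ahead.
- hook_tip (a point): Middle of the lower edge of the hook's flat blade: 170 mm ahead of and 14 mm below hook_grip. The blade is 6 mm thick (x), 40 mm wide (y) and reaches 41 mm up from this edge to the shank's top, so 31 mm of it stands free below the shank.
- pull_hook: The pull hook as a whole; origin under the middle of its handle, x towards the blade, z up.
- mat: Fixed black rubber mat, 300 (x) x 140 (y) x 4 thick; origin at the centre of its underside. The hook lies on it along x at the start, with the blade towards the mat's +x end.
- rack: Fixed two-lane tray rack; trays slide out along its -x. Origin under its deck's centre: deck 340 (x) x 284 (y), top 20 mm up. Lanes centred at y = +71 and -71, edged by guides 12 high (4 mm clearance each side of a tray). A roof of bars (underside 135, top 147 mm above the table; stock on its rear) covers the deck from x = -79 to its back end; the deck in front of that is open above.
- stop_bar: Low steel bar (12 in x, 270 in y, 10 high) fixed across both lanes on the deck near its open front, at a different depth each time; origin at the centre of its underside, axes as the rack's. On its rear side sits a rigid 9 mm high bumper strip clamped anywhere from 0 to 20 mm proud of the bar's rear face (x = +6 mm); how far is not measured. A tray meets the strip.
- mould_tray: Loose blue tray 150 (x) x 120 (y) x 45 high, walls and floor 4, on the deck in one lane, deep under the roof, holding a fixed steel mould half (block with a trough along x, 85 x 92, its top 73 above the tray's underside). 0.5 to 0.9 kg, friction unknown. Origin: centre of its underside; front is -x. Home: front face on the bumper strip, this origin 81 to 101 mm behind (+x) the bar's.
- mould_tray_lip (a point): Middle of the top of the mould tray's front wall (4 thick in x, 45 above the tray's underside; the axes are the tray's). Behind it the tray is free inside for 44 mm (x) across the full 112 mm width, down to its floor 41 mm below.
- core_tray: Same tray in the other lane, carrying four short steel cylinders (40 across, 30 high) instead of the mould; must not be moved. Axes as the mould tray's.
- angle_iron: Bystander: loose rusty angle iron, 100 x 50 x 61 high, origin under its centre.
- collar_center (a point): Bystander: loose steel collar, 64 across, 25 high; its centre.
- spanner_grip (a point): Bystander: loose spanner lying flat; its handle.
- rinse_can: Bystander: loose aluminium can, 52 across, 120 high, origin under its centre.
- vblock: Bystander: loose steel block with a slot, 60 x 50 x 40 high, origin under its centre.
- weight: Bystander: loose brass weight with a knob, 44 across, 60 high, origin under its centre.
Mind the look-alikes: they are no part of the job. There is more than one size of the pull_hook; the job needs the larger.

How it is judged (in metres and radians):
On the way, in this order (a step that is already met when the one before it is completed fails the run):
1. the hook's blade is down behind the front lip of the mould tray (x of hook_tip in the frame of mould_tray between -0.073 and -0.02 m and z of hook_tip in the frame of mould_tray below 0.043 m and y of hook_tip in the frame of mould_tray between -0.056 and 0.056 m), for 0.1 s.
2. the mould tray is pressed on the stop bar with at least 5 N by the hook (x of mould_tray in the frame of stop_bar between 0.078 and 0.104 m and height (world z) of mould_tray below 0.024 m and angle between mould_tray's own z axis and vertical below 0.06 rad and contact force between mould_tray and stop_bar above 5 N and contact force between pull_hook and mould_tray above 5 N), for 0.4 s.
At the end, for the whole second after the job is handed in: The mould tray stands flat on the deck at the stop bar (at rest, its origin 78 to 104 mm behind the bar's, where the bumper stopped it); the pull hook lies blade down (within 0.12 rad of level) and at rest on the mat, with both its handle's middle and its blade over the mat (x of mould_tray in the frame of stop_bar between 0.078 and 0.104 m and height (world z) of mould_tray below 0.024 m and angle between mould_tray's own z axis and vertical below 0.06 rad and x of hook_grip in the frame of mat between -0.15 and 0.15 m and y of hook_grip in the frame of mat between -0.07 and 0.07 m and x of hook_tip in the frame of mat between -0.15 and 0.15 m and y of hook_tip in the frame of mat between -0.07 and 0.07 m and z of hook_grip in the frame of mat below 0.024 m and z of hook_tip in the frame of mat below 0.012 m and angle between hook_grip's own z axis and vertical below 0.12 rad and linear speed of pull_hook below 0.02 m/s and linear speed of mould_tray below 0.01 m/s); the robot touches nothing.
It fails at once if the hook presses on the mould tray with more than 20 N (contact force between pull_hook and mould_tray above 20 N).
It fails at once if the robot itself touches a tray (contact force between any of the arm, the fingers and mould_tray above 0.5 N or contact force between any of the arm, the fingers and core_tray above 0.5 N).
It fails at once if the other tray is moved more than 10 mm (distance of core_tray from where it was at the start of the episode above 0.01 m).
It fails at once if the hook is dropped or thrown (faster than 0.7 m/s while not held) (linear speed of pull_hook above 0.7 m/s and contact force between the fingers and pull_hook below 0.3 N).
It fails at once if a bystander is moved more than 20 mm (distance of any of angle_iron, collar_center, spanner_grip, rinse_can, vblock, weight from where it was at the start of the episode above 0.02 m).
It also fails if it takes over 69 s, if anything falls off the work surface, if the arm or the gripper's body presses on something with over 40 N, if the wrist force passes 120 N, or if a joint passes its speed limit or range.

## Working session

There is one attempt and no reset: what is moved stays moved. The work goes in short steps, Python scripts to look and compute and a tool call to move; the robot and the scene stay as the last step left them, time stands still between calls to the robot, and variables do not carry over. Pictures are saved under pics/ and viewed, about 8 in all and at most 12, crops included, and the job is handed in when it is done.

Besides the shell and the picture viewer there is one more tool, called after "Request:" as name(argument=value, ...) on one line, values as JSON. servo_tool: Moves the arm, as the interface text tells. Its arguments: {"type":"object","properties":{"steps":{"type":"array"},"claw":{"type":"number"}},"required":["steps"]}

```bash
mkdir -p pics; ls; python3 - <<'E'
from cell import ctrl
import cv2,numpy as np
for n in("top","side"):
    cv2.imwrite(f"pics/{n}0.png",ctrl.get_image(n))
    c=ctrl.calibration(n);print(n,c["fx"],c["cx"],c["cy"],np.round(c["world_from_camera"],3).tolist())
    for t in("hook_grip","hook_tip","mat","rack","stop_bar","mould_tray","mould_tray_lip","core_tray","angle_iron","collar_center","rinse_can","vblock","weight","spanner_grip"):
        print(t,[(np.round(d["position"]).astype(int).tolist(),round(d["p"],2)) for d in ctrl.spot_point(n,t)][:4])
s=ctrl.read_state();print(s)
E
```

```text
pics
top 509.24907881943227 312.2633040048417 242.36080649646954 [[-0.004, -0.979, 0.203, 254.954], [-1.0, 0.004, -0.002, -180.908], [0.002, -0.203, -0.979, 1416.354], [0.0, 0.0, 0.0, 1.0]]
hook_grip [([479, -650, 11], 0.74), ([561, -341, 18], 0.58), ([796, 71, -4], 0.33)]
hook_tip [([570, -549, -2], 0.94), ([572, -172, 7], 0.8)]
mat [([553, -284, 0], 0.83)]
rack [([570, 218, 3], 0.72)]
stop_bar [([564, 66, 21], 0.69)]
mould_tray [([498, 290, 19], 0.75)]
mould_tray_lip [([498, 214, 69], 0.91), ([801, 69, -2], 0.48)]
core_tray [([644, 302, 21], 0.73)]
angle_iron [([339, -196, 1], 0.92), ([755, -70, 14], 0.67)]
collar_center [([754, -70, 15], 0.65)]
rinse_can [([321, -355, -2], 0.55), ([565, 68, 22], 0.46)]
vblock [([799, 72, -5], 0.77)]
weight [([362, 27, -1], 0.56), ([566, 66, 20], 0.56)]
spanner_grip [([691, -325, 0], 0.71)]
side 532.8301090402588 321.9141485088237 235.2825066193124 [[-0.852, -0.357, 0.383, 59.84], [-0.523, 0.554, -0.648, 620.04], [0.019, -0.752, -0.659, 900.584], [0.0, 0.0, 0.0, 1.0]]
hook_grip [([472, -642, 8], 0.94), ([562, -340, 21], 0.6)]
hook_tip [([562, -551,
[... 609 characters left out ...]
joint_positions': array([ 1.22533303,  0.59929677, -0.00248697,  1.59940305,  0.00179281,
        0.94288149, -0.07975142]), 'qvel': array([ 3.53275273e-04,  3.50395843e-04, -4.54138443e-05, -7.00840665e-04,
       -6.20390832e-04, -1.18386933e-04,  1.76871292e-03]), 'joint_torque': array([ 1.16553048e-03, -7.64833975e+01,  1.49672370e+00, -2.52703053e+01,
       -5.24148869e-02,  1.04904905e-02,  9.62516219e-05]), 'tcp_pos': array([ 192.50347897, -698.98061508,  205.21916316]), 'tool_rot': array([-1.21708771,  1.57074642, -2.5190654 ]), 'wrist_force': array([-0.16966849, -0.31157303,  0.6137299 ]), 'ft_torque': array([-0.06332399, -0.05000631,  0.01052725]), 'finger_gap': 93.35771903089991}
```

View pics/top0.png

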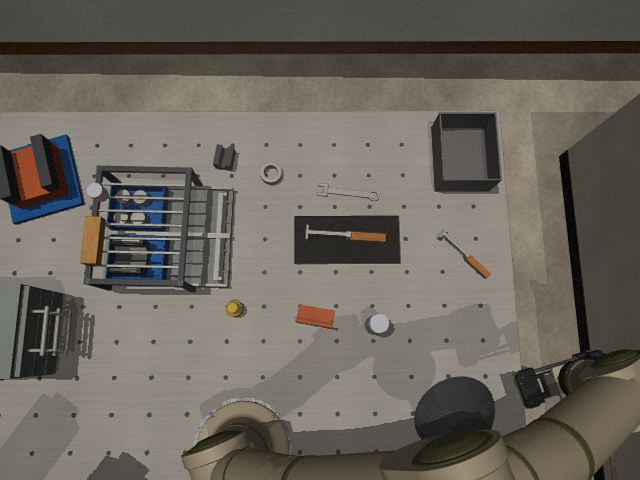

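View pics/side0.png

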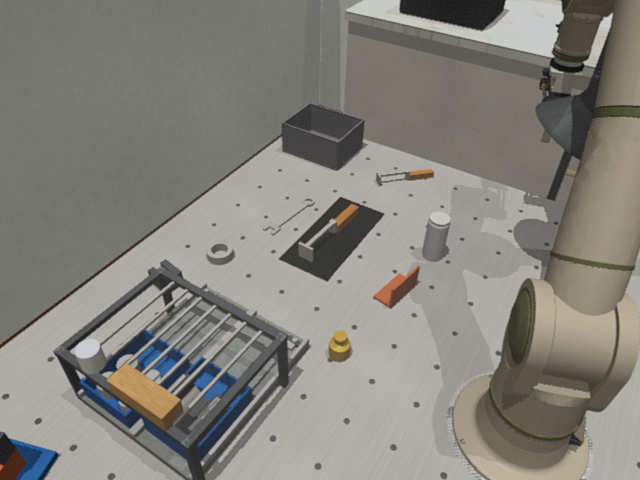

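Both cameras agree. The larger hook (grip to tip about 168 mm) lies on the mat. The mould tray is in the lane at x≈498 with its front facing −y, and its lip is at about (498, 215). The small hook at (475, −646) is a decoy. I'll zoom in on the rack to get its yaw and the bar position.

```bash
cat >h.py <<'E'
from cell import ctrl
import cv2,numpy as np
def ray(n,u,v,z):
    c=ctrl.calibration(n);T=np.array(c["world_from_camera"])
    d=T[:3,:3]@[(u-c["cx"])/c["fx"],(v-c["cy"])/c["fy"],1];o=T[:3,3]
    return np.round(o+d*(z-o[2])/d[2],1)
def px(n,p):
    c=ctrl.calibration(n);q=np.linalg.inv(c["world_from_camera"])@np.append(p,1)
    return np.array([c["fx"]*q[0]/q[2]+c["cx"],c["fy"]*q[1]/q[2]+c["cy"]])
def crop(n,f,x0,y0,w,h,s,im=None):
    im=ctrl.get_image(n) if im is None else im
    cv2.imwrite(f,cv2.resize(im[y0:y0+h,x0:x0+w],None,fx=s,fy=s,interpolation=cv2.INTER_CUBIC))
E
python3 - <<'E'
from h import *
crop("top","pics/rk.png",80,155,160,145,5*1.0 if False else 4,cv2.imread("pics/top0.png"))
for n in("top","side"):
    for t in("rack","mat","pull_hook"):
        ctrl.get_image(n)
        for d in ctrl.cut_out(n,t)[:2]:
            m=d["mask"].astype(np.uint8);r=cv2.minAreaRect(cv2.findNonZero(m));print(n,t,d["p"],m.sum(),r)
            if n=="top":print([ray(n,*q,4 if t=="mat" else 20)[:2].tolist() for q in cv2.boxPoints(r)])
E
```

```text
top rack 0.91 9669 ((156.95291137695312, 228.28823852539062), (150.71095275878906, 124.06230926513672), 1.5074357986450195)
[[418.3, 454.1], [777.8, 476.5], [764.1, 40.8], [405.7, 40.1]]
top rack 0.6 4555 ((347.0, 239.0), (48.0, 106.0), 90.0)
[[624.1, -133.0], [622.9, -433.3], [485.2, -427.9], [486.4, -133.5]]
top mat 0.7 4538 ((346.5, 239.5), (49.0, 107.0), 90.0)
[[628.3, -129.6], [627.2, -436.2], [485.0, -430.6], [486.2, -130.1]]
top pull_hook 0.75 446 ((465.12799072265625, 254.8650360107422), (63.729190826416016, 9.747255325317383), 43.4925651550293)
[[560.3, -539.4], [580.6, -559.5], [455.5, -680.3], [435.9, -660.3]]
top pull_hook 0.6 542 ((345.39068603515625, 234.79356384277344), (79.81410217285156, 11.059172630310059), 4.830420017242432)
[[560.4, -164.5], [592.1, -167.2], [571.9, -390.8], [540.2, -387.2]]
side rack 0.79 22511 ((177.1495361328125, 358.0284423828125), (209.04200744628906, 188.0120849609375), 36.54497146606445)
side mat 0.7 3286 ((332.25, 238.74998474121094), (49.497474670410156, 103.94469451904297), 45.0)
side pull_hook 0.92 838 ((326.2391052246094, 230.27822875976562), (21.19597625732422, 74.93270874023438), 44.35625457763672)
side pull_hook 0.61 496 ((403.9385070800781, 175.50772094726562), (12.651541709899902, 58.79246520996094), 82.87498474121094)
```

View pics/rk.png

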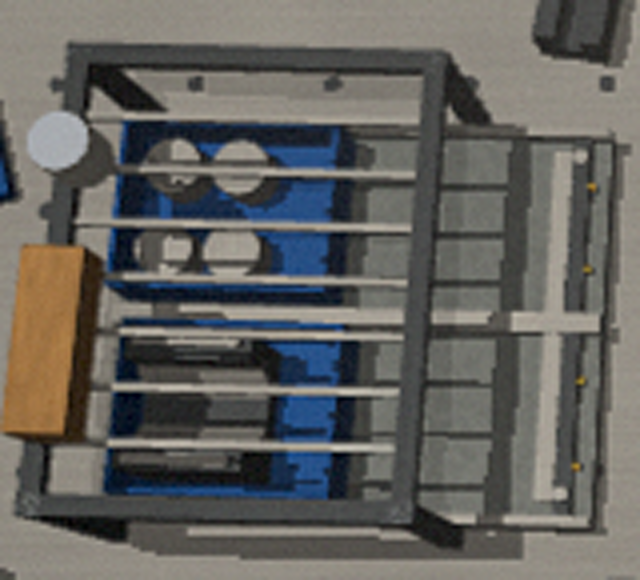

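```bash
python3 - <<'E'
from h import *
f=lambda u,v,z:ray("top",80+u/4,155+v/4,z)
def yaw(a,b): d=b-a; return np.degrees(np.arctan2(d[1],-d[0])) # rack y dir vs -x
for nm,a,b,z in(("cream",(553,152),(535,500),29),("deckfront",(612,140),(597,528),20),("rooffront",(447,60),(410,515),147),("mouldfront",(348,320),(342,498),65),("corefront",(353,128),(340,300),65),("barfront",(590,140),(570,510),30)):
    A,B=f(*a,z),f(*b,z);print(nm,A,B,"yaw of perp",yaw(A,B))
A,B=f(600,322,30),f(350,316,30);print("divider",A,B,np.degrees(np.arctan2(-(B-A)[0],(B-A)[1])))
# mat edges & hook handle
for u,v in((294,217),(400,216),(294,264),(400,264)):print("mat",ray("top",u,v,4))
im=cv2.imread("pics/top0.png");crop("top","pics/hk.png",285,205,130,70,6,im)
crop("side","pics/hk_s.png",270,190,130,95,6,cv2.imread("pics/side0.png"))
E
```

```text
cream [687.   81.9  29. ] [438.6  85.9  29. ] yaw of perp 0.9225576144184217
deckfront [698.6  41.7  20. ] [420.3  44.4  20. ] yaw of perp 0.5558525020983769
rooffront [713.4 131.1 147. ] [413.9 141.1 147. ] yaw of perp 1.9123373012261744
mouldfront [557.4 210.3  65. ] [435.7 207.8  65. ] yaw of perp -1.1768225595504038
corefront [693.7 214.1  65. ] [571.3 216.5  65. ] yaw of perp 1.123302714075431
barfront [695.5  55.7  30. ] [431.5  61.6  30. ] yaw of perp 1.2802607445969951
divider [563.1  44.8  30. ] [568.1 219.2  30. ] -1.6422043893982392
mat [ 622.4 -132.5    4. ]
mat [ 624.2 -436.1    4. ]
mat [ 486.2 -132.9    4. ]
mat [ 485.  -430.6    4. ]
```

View pics/hk.png

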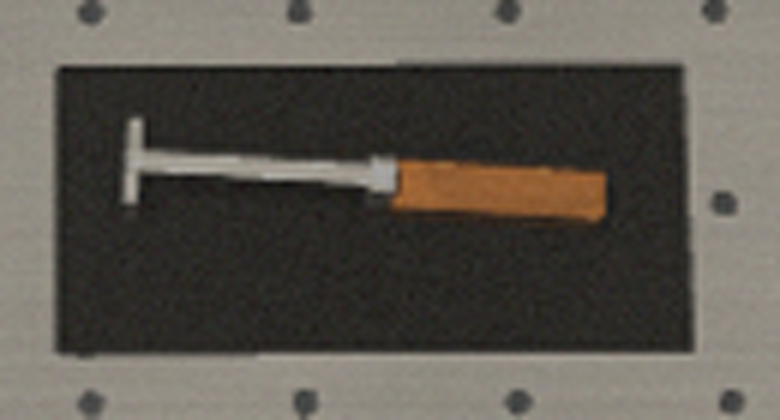

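```bash
cat >>h.py <<'E'
from scipy.spatial.transform import Rotation as Ro
def plan(p,ang=None):
    """shift (cm) in tool axes to world p; turn deg to set hook-x heading (deg from +x world); tool z = hook y or -hook y"""
    s=ctrl.read_state();R=Ro.from_euler("xyz",s["tool_rot"]).as_matrix()
    print("t",s["clock"],"tcp",np.round(s["tcp_pos"],1),"F",np.round(s["wrist_force"],1),"gap",round(s["finger_gap"],1),"toolaxes x",R[:,0].round(3),"y",R[:,1].round(3),"z",R[:,2].round(3))
    print("shift cm",(R.T@(np.array(p)-s["tcp_pos"])/10).round(2))
    if ang is not None:
        h=np.degrees(np.arctan2(R[1,2],R[0,2])) # tool z heading
        for k in(90,-90):
            d=(ang+k-h+180)%360-180;print("turn about tool x",round(-d,2),"(j7)",s["joint_positions"][6])
E
python3 - <<'E'
from h import *
f=lambda u,v,z:ray("top",285+u/6,205+v/6,z)
c=[f(398,160,32),f(394,209,32),f(607,172,32),f(605,218,32)];print("handle",*c,np.mean(c,0))
a,b=f(370,174,45),f(140,160,45);print("shank",a,b);an=np.degrees(np.arctan2(*(b-a)[1::-1]));print(an)
h1,h2=(c[2]+c[3])/2,(c[0]+c[1])/2;print(np.degrees(np.arctan2(*(h2-h1)[1::-1])))
plan([559,-341,100],an)
E
```

```text
handle [ 572.3 -293.5   32. ] [ 549.  -291.2   32. ] [ 566.2 -390.5   32. ] [ 544.4 -388.8   32. ] [ 557.975 -341.      32.   ]
shank [ 562.8 -279.4   45. ] [ 569.8 -173.6   45. ]
86.21468088701576
86.85278452269995
t 2.1 tcp [ 192.5 -699.   205.2] F [ 0.7 -0.   0. ] gap 93.0 toolaxes x [-0.  0. -1.] y [ 0.964  0.266 -0.   ] z [ 0.266 -0.964 -0.   ]
shift cm [ 10.52  44.84 -24.78]
turn about tool x 109.19 (j7) -0.07978607992442384
turn about tool x -70.81 (j7) -0.07978607992442384
```

Request:
servo_tool(steps=[0,4.98,-2.75,0,0,4.98,-2.75,0,0,4.98,-2.75,0,0,4.98,-2.75,0,0,4.98,-2.75,0,0,4.98,-2.75,0,0,4.98,-2.75,0,0,4.98,-2.75,0,0,5,-2.75,0], claw=0.2)

```text
clock: 3.22
tcp_pos: [560.4, -340.0, 205.4]
tool_rot: [0.565, 1.57, -0.737]
wrist_force: [0.7, 0.0, 0.8]
finger_gap: 55.6
```

Request:
servo_tool(steps=[1,0,0,-10.1,1,0,0,-10.1,1,0,0,-10.1,1,0,0,-10.1,1,0,0,-10.1,1,0,0,-10.1,1,0,0,-10.2,0,0,0,0])

```text
clock: 4.22
tcp_pos: [558.5, -341.4, 134.5]
tool_rot: [2.479, 1.569, 2.411]
wrist_force: [-0.2, -0.2, 0.3]
finger_gap: 55.7
```

```bash
python3 - <<'E'
from h import *
plan([559,-341,16],86.5)
E
```

```text
t 4.225 tcp [ 558.5 -341.4  134.5] F [-0.2 -0.2  0.3] gap 55.7 toolaxes x [-0.001  0.001 -1.   ] y [0.068 0.998 0.001] z [ 0.998 -0.068 -0.001]
shift cm [11.85  0.03  0.06]
turn about tool x 179.61 (j7) 0.12138142602706645
turn about tool x -0.39 (j7) 0.12138142602706645
```

Request:
servo_tool(steps=[3,0,0,0,3,0,0,0,2.5,0,0,0,1.5,0,0,0,1,0,0,0,0.8,0,0,0,0,0,0,0])

```text
clock: 5.1
tcp_pos: [559.1, -341.2, 17.1]
tool_rot: [-3.118, 1.571, 3.099]
wrist_force: [-0.5, -0.4, 0.2]
finger_gap: 55.8
```

Request:
servo_tool(steps=[0,0,0,0,0,0,0,0,0,0,0,0,0,0,0,0,0,0,0,0], claw=-1)

```text
clock: 5.72
tcp_pos: [559.4, -341.4, 17.5]
tool_rot: [-0.384, 1.57, -0.451]
wrist_force: [1.1, -0.3, 1.7]
finger_gap: 22.2
```

Request:
servo_tool(steps=[-0.5,0,0,0,-1,0,0,0,-2,0,0,0,-3,0,0,0,-3,0,0,0,-2,0,0,0,-1,0,0,0,0,0,0,0])

```text
clock: 6.72
tcp_pos: [559.1, -341.4, 142.7]
tool_rot: [-0.569, 1.57, -0.635]
wrist_force: [0.3, 0.1, -1.9]
finger_gap: 22.1
```

```bash
python3 - <<'E'
from h import *
plan([494,-70,142],88.8)
crop("side","pics/lift.png",200,100,320,240,2)
for n in("top","side"):
    ctrl.get_image(n)
    for t in("hook_grip","hook_tip"):print(n,t,[(np.round(d["position"]).tolist(),round(d["p"],2)) for d in ctrl.spot_point(n,t)][:3])
E
```

```text
t 6.725 tcp [ 559.1 -341.4  142.7] F [ 0.3  0.1 -1.9] gap 22.1 toolaxes x [ 0.001 -0.    -1.   ] y [ 0.066  0.998 -0.   ] z [ 0.998 -0.066  0.001]
shift cm [ 0.05 26.65 -8.3 ]
turn about tool x 177.39 (j7) 0.12459638278329989
turn about tool x -2.61 (j7) 0.12459638278329989
top hook_grip [([559.0, -341.0, 142.0], 0.76), ([481.0, -649.0, 14.0], 0.69), ([799.0, 73.0, -2.0], 0.29)]
top hook_tip [([570.0, -550.0, -3.0], 0.96), ([573.0, -171.0, 123.0], 0.86), ([754.0, -72.0, 16.0], 0.68)]
side hook_grip [([559.0, -340.0, 146.0], 0.83), ([478.0, -641.0, 8.0], 0.78)]
side hook_tip [([566.0, -551.0, 2.0], 0.65), ([569.0, -167.0, 125.0], 0.57), ([318.0, -354.0, 0.0], 0.32)]
```

View pics/lift.png

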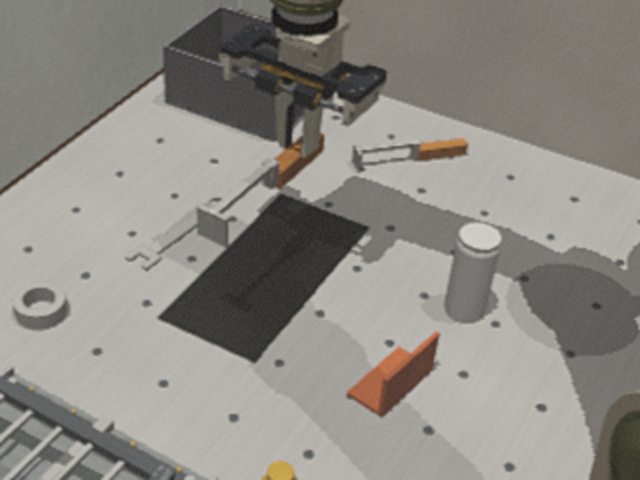

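Request:
servo_tool(steps=[0,2,-0.6,0,0,4.1,-1.28,0,0,4.1,-1.28,0,0,4.1,-1.28,0,0,4.1,-1.28,0,0,4.1,-1.28,0,0,2.9,-0.9,0,0,1.25,-0.4,0])

```text
clock: 8.07
tcp_pos: [493.0, -67.3, 142.4]
tool_rot: [2.054, 1.57, 1.991]
wrist_force: [0.4, -0.9, -2.5]
finger_gap: 21.7
```

Request:
servo_tool(steps=[1,0,0,-1,2,0,0,-1.6,1.3,0,0,0,0.5,0,0,0,0,0,0,0])

```text
clock: 8.7
tcp_pos: [493.8, -70.2, 93.8]
tool_rot: [-3.102, 1.57, -3.123]
wrist_force: [0.4, -0.1, -2.8]
finger_gap: 22.4
```

```bash
python3 - <<'E'
from h import *
plan([495.5,62,94],88.8)
im=ctrl.get_image("side");print("tip",[(np.round(d["position"]).tolist(),round(d["p"],2)) for d in ctrl.spot_point("side","hook_tip")][:3])
crop("side","pics/pre.png",60,220,320,240,2,im)
im=ctrl.get_image("top");print("tip",[(np.round(d["position"]).tolist(),round(d["p"],2)) for d in ctrl.spot_point("top","hook_tip")][:3])
E
```

```text
t 8.7 tcp [493.8 -70.2  93.8] F [ 0.4 -0.1 -2.8] gap 22.4 toolaxes x [-0.001 -0.    -1.   ] y [ 0.022  1.    -0.   ] z [ 1.    -0.022 -0.001]
shift cm [-0.02 13.22 -0.12]
turn about tool x 179.97 (j7) -0.35697431867266943
turn about tool x -0.03 (j7) -0.35697431867266943
tip [([496.0, 101.0, 75.0], 0.91), ([565.0, -552.0, 2.0], 0.67), ([558.0, -287.0, -3.0], 0.39)]
tip [([499.0, 101.0, 78.0], 0.7), ([566.0, -550.0, 1.0], 0.66), ([691.0, -327.0, 0.0], 0.51)]
```

View pics/pre.png

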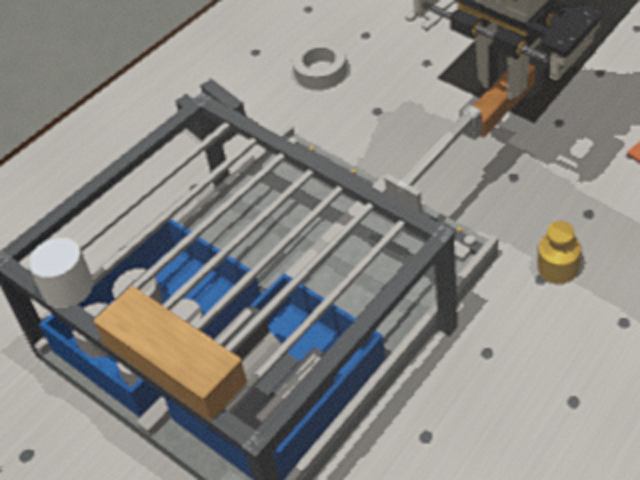

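Request:
servo_tool(steps=[-0.2,1,0,0,0,2,0,0,0,2.2,0,0,0,2.2,0,0,0,2.2,0,0,0,2,0,0,0,1.2,0,0,0,0.6,0,0,0,0,0,0])

```text
clock: 10.02
tcp_pos: [496.7, 64.2, 96.3]
tool_rot: [-1.229, 1.571, -1.25]
wrist_force: [0.2, -0.4, -2.6]
finger_gap: 22.0
```

```bash
python3 - <<'E'
from h import *
plan([495.5,64,60])
for n in("side","top"):
    im=ctrl.get_image(n)
    for t in("hook_tip","mould_tray_lip"):print(n,t,[(np.round(d["position"]).tolist(),round(d["p"],2)) for d in ctrl.spot_point(n,t)][:2])
    if n=="top":crop(n,"pics/in_t.png",80,155,160,145,4,im)
E
```

```text
t 10.025 tcp [496.7  64.2  96.3] F [ 0.2 -0.4 -2.6] gap 22.0 toolaxes x [ 0. -0. -1.] y [ 0.021  1.    -0.   ] z [ 1.    -0.021  0.   ]
shift cm [ 3.63 -0.02 -0.12]
side hook_tip [([567.0, -551.0, 3.0], 0.73), ([500.0, 235.0, 76.0], 0.58)]
side mould_tray_lip [([496.0, 214.0, 66.0], 0.67), ([343.0, -191.0, -3.0], 0.51)]
top hook_tip [([570.0, -550.0, 4.0], 0.55)]
top mould_tray_lip [([498.0, 216.0, 70.0], 0.76), ([640.0, 300.0, 21.0], 0.29)]
```

View pics/in_t.png

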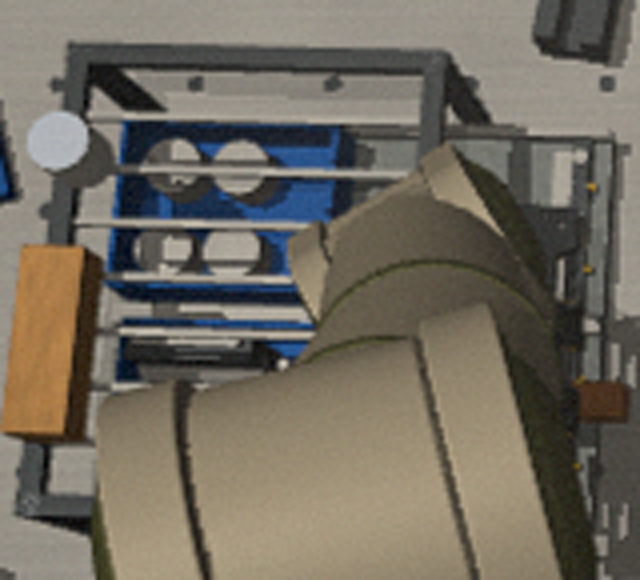

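Request:
servo_tool(steps=[0.8,0,0,0,1,0,0,0,1,0,0,0,0.6,0,0,0,0,0,0,0,0,0,0,0])

```text
clock: 11.08
tcp_pos: [496.8, 64.2, 62.3]
tool_rot: [0.003, 1.571, -0.018]
wrist_force: [0.3, -0.4, -1.6]
finger_gap: 22.2
```

Request:
servo_tool(steps=[0,-0.3,0,0,0,-0.3,0,0,0,-0.3,0,0,0,-0.3,0,0,0,-0.3,0,0,0,0,0,0])

```text
clock: 11.82
tcp_pos: [496.6, 49.4, 62.2]
tool_rot: [0.988, 1.57, 0.967]
wrist_force: [0.7, 2.1, -2.2]
finger_gap: 22.3
```

Request:
servo_tool(steps=[0,-0.3,0,0,0,-0.4,0,0,0,-0.5,0,0,0,-0.6,0,0,0,-0.6,0,0,0,-0.6,0,0,0,-0.6,0,0,0,-0.5,0,0,0,-0.3,0,0])

```text
clock: 12.95
tcp_pos: [495.4, 4.7, 62.2]
tool_rot: [-2.633, 1.571, -2.654]
wrist_force: [0.5, 4.6, -2.8]
finger_gap: 22.0
```

```bash
python3 - <<'E'
from h import *
plan([496,-40,62],88.8)
for n in("side","top"):
    im=ctrl.get_image(n)
    for t in("hook_tip","mould_tray_lip","mould_tray"):print(n,t,[(np.round(d["position"]).tolist(),round(d["p"],2)) for d in ctrl.spot_point(n,t)][:2])
    if n=="side":crop(n,"pics/pull.png",60,220,320,240,2,im)
E
```

```text
t 12.95 tcp [495.4   4.7  62.2] F [ 0.5  4.6 -2.8] gap 22.0 toolaxes x [-0. -0. -1.] y [ 0.021  1.    -0.   ] z [ 1.    -0.021 -0.   ]
shift cm [ 0.02 -4.47  0.16]
turn about tool x 179.99 (j7) -0.5381322497223984
turn about tool x -0.01 (j7) -0.5381322497223984
side hook_tip [([497.0, 174.0, 46.0], 0.83), ([565.0, -549.0, 5.0], 0.64)]
side mould_tray_lip [([497.0, 165.0, 66.0], 0.64)]
side mould_tray [([496.0, 244.0, 19.0], 0.82)]
top hook_tip [([566.0, -548.0, 1.0], 0.68)]
top mould_tray_lip []
top mould_tray []
```

View pics/pull.png

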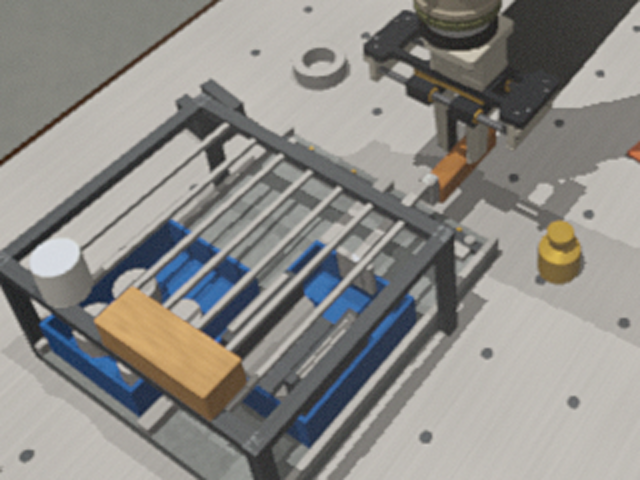

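Request:
servo_tool(steps=[0,-0.4,0,0,0,-0.6,0,0,0,-0.8,0,0,0,-0.9,0,0,0,-0.9,0,0,0,-0.9,0,0,0,-0.7,0,0,0,-0.5,0,0,0,-0.3,0,0])

```text
clock: 14.48
tcp_pos: [494.2, -55.1, 62.2]
tool_rot: [2.775, 1.571, 2.754]
wrist_force: [0.1, 4.6, -2.0]
finger_gap: 22.1
```

Request:
servo_tool(steps=[0,-0.2,0,0,0,-0.2,0,0,0,-0.2,0,0,0,-0.1,0,0])

```text
clock: 14.98
tcp_pos: [494.1, -61.9, 62.2]
tool_rot: [-2.607, 1.571, -2.628]
wrist_force: [0.9, 4.5, -2.7]
finger_gap: 22.2
```

Request:
servo_tool(steps=[0,-0.1,0,0,0,-0.1,0,0,0,-0.1,0,0,0,-0.1,0,0,0,-0.1,0,0])

```text
clock: 15.6
tcp_pos: [494.0, -66.9, 62.2]
tool_rot: [-2.852, 1.571, -2.872]
wrist_force: [0.4, 4.5, -2.5]
finger_gap: 22.1
```

Request:
servo_tool(steps=[0,-0.1,0,0,0,-0.1,0,0,0,-0.1,0,0])

```text
clock: 15.98
tcp_pos: [493.9, -69.9, 62.2]
tool_rot: [-1.908, 1.571, -1.929]
wrist_force: [1.4, 4.8, -3.6]
finger_gap: 22.2
```

Request:
servo_tool(steps=[0,-0.1,0,0,0,-0.1,0,0,0,-0.05,0,0])

```text
clock: 16.35
tcp_pos: [493.9, -72.5, 62.2]
tool_rot: [-2.833, 1.571, -2.854]
wrist_force: [0.5, 4.2, -3.2]
finger_gap: 22.3
```

Request:
servo_tool(steps=[0,-0.05,0,0,0,-0.05,0,0,0,-0.05,0,0])

```text
clock: 16.73
tcp_pos: [493.8, -73.9, 62.2]
tool_rot: [2.919, 1.571, 2.898]
wrist_force: [0.6, 4.3, -2.4]
finger_gap: 22.5
```

Request:
servo_tool(steps=[0,-0.05,0,0,0,-0.05,0,0,0,-0.05,0,0])

```text
clock: 17.1
tcp_pos: [493.8, -75.4, 62.2]
tool_rot: [-2.583, 1.571, -2.604]
wrist_force: [-0.2, 4.3, -2.2]
finger_gap: 22.2
```

Request:
servo_tool(steps=[0,-0.05,0,0,0,-0.05,0,0,0,-0.05,0,0])

```text
clock: 17.48
tcp_pos: [493.8, -76.9, 62.2]
tool_rot: [2.978, 1.571, 2.957]
wrist_force: [0.2, 4.7, -3.1]
finger_gap: 22.0
```

Request:
servo_tool(steps=[0,-0.05,0,0,0,-0.05,0,0,0,-0.05,0,0])

```text
clock: 17.85
tcp_pos: [493.8, -78.1, 62.2]
tool_rot: [1.324, 1.57, 1.303]
wrist_force: [-0.6, 5.7, -3.8]
finger_gap: 22.1
```

Request:
servo_tool(steps=[0,-0.03,0,0,0,0,0,0])

```text
clock: 18.1
tcp_pos: [493.8, -78.1, 62.2]
tool_rot: [1.448, 1.57, 1.428]
wrist_force: [0.5, 6.5, -4.1]
finger_gap: 21.8
```

Request:
servo_tool(steps=[0,-0.05,0,0,0,-0.05,0,0,0,0,0,0])

```text
clock: 18.48
tcp_pos: [493.8, -78.3, 62.1]
tool_rot: [1.435, 1.569, 1.416]
wrist_force: [-1.4, 8.6, -3.2]
finger_gap: 22.3
```

Request:
servo_tool(steps=[0,-0.05,0,0,0,-0.05,0,0,0,-0.05,0,0,0,0,0,0])

```text
clock: 18.98
tcp_pos: [494.0, -78.5, 62.1]
tool_rot: [1.358, 1.568, 1.339]
wrist_force: [0.6, 13.7, -4.7]
finger_gap: 21.8
```

Request:
servo_tool(steps=[0,0,0,0,0,0,0,0,0,0,0,0,0,0,0,0,0,0,0,0,0,0,0,0,0,0,0,0,0,0,0,0])

```text
clock: 19.98
tcp_pos: [493.9, -78.5, 62.1]
tool_rot: [1.361, 1.568, 1.343]
wrist_force: [0.0, 13.3, -4.4]
finger_gap: 21.9
```

```bash
python3 - <<'E'
from h import *
plan([494,-78,62])
im=ctrl.get_image("side")
for t in("hook_grip","hook_tip","mould_tray_lip","mould_tray","stop_bar"):print(t,[(np.round(d["position"]).tolist(),round(d["p"],2)) for d in ctrl.spot_point("side",t)][:2])
crop("side","pics/press.png",60,220,320,240,2,im)
E
```

```text
t 19.975 tcp [493.9 -78.5  62.1] F [ 0.  13.3 -4.4] gap 21.9 toolaxes x [ 0.001  0.003 -1.   ] y [0.018 1.    0.003] z [ 1.    -0.018  0.001]
shift cm [0.01 0.05 0.  ]
hook_grip [([473.0, -645.0, 10.0], 0.92), ([495.0, -81.0, 68.0], 0.73)]
hook_tip [([496.0, 93.0, 47.0], 0.94), ([565.0, -550.0, 2.0], 0.83)]
mould_tray_lip [([496.0, 87.0, 67.0], 0.97)]
mould_tray [([495.0, 160.0, 21.0], 0.86)]
stop_bar [([566.0, 63.0, 23.0], 0.47)]
```

View pics/press.png

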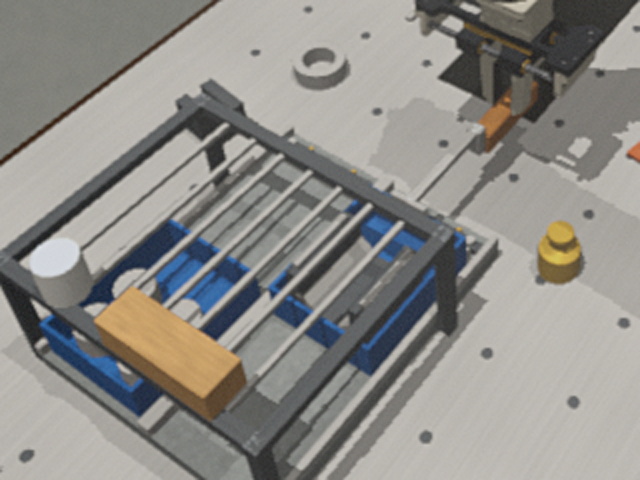

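Request:
servo_tool(steps=[0,0.1,0,0,0,0.2,0,0,0,0.3,0,0,0,0.3,0,0,0,0.1,0,0,0,0,0,0])

```text
clock: 21.02
tcp_pos: [493.9, -71.3, 62.2]
tool_rot: [-1.94, 1.571, -1.961]
wrist_force: [0.9, 0.6, -2.1]
finger_gap: 22.2
```

Request:
servo_tool(steps=[-0.5,0,0,0,-1,0,0,0,-2,0,0,0,-2.5,0,0,0,-1.5,0,0,0,-0.5,0,0,0,0,0,0,0])

```text
clock: 21.9
tcp_pos: [493.8, -71.3, 142.2]
tool_rot: [-0.726, 1.571, -0.747]
wrist_force: [-0.3, -0.2, -2.1]
finger_gap: 21.9
```

```bash
python3 - <<'E'
from h import *
plan([554,-355,142],88.8)
im=ctrl.get_image("side")
for t in("hook_grip","hook_tip","mould_tray_lip","mould_tray"):print(t,[(np.round(d["position"]).tolist(),round(d["p"],2)) for d in ctrl.spot_point("side",t)][:2])
E
```

```text
t 21.9 tcp [493.8 -71.3 142.2] F [-0.3 -0.2 -2.1] gap 21.9 toolaxes x [ 0. -0. -1.] y [ 0.021  1.    -0.   ] z [ 1.    -0.021  0.   ]
shift cm [  0.03 -28.24   6.62]
turn about tool x 179.99 (j7) -0.31253967107861946
turn about tool x -0.01 (j7) -0.31253967107861946
hook_grip [([472.0, -645.0, 9.0], 0.89), ([494.0, -70.0, 148.0], 0.78)]
hook_tip [([797.0, 69.0, -4.0], 0.74), ([498.0, 98.0, 127.0], 0.58)]
mould_tray_lip [([496.0, 83.0, 68.0], 0.6)]
mould_tray [([494.0, 163.0, 22.0], 0.86), ([566.0, 221.0, 1.0], 0.7)]
```

Request:
servo_tool(steps=[0,-2,0.45,0,0,-4,0.95,0,0,-4.2,1,0,0,-4.2,1,0,0,-4.2,1,0,0,-4.2,1,0,0,-3,0.7,0,0,-1.5,0.35,0,0,-0.6,0.15,0,0,0,0,0])

```text
clock: 23.4
tcp_pos: [554.1, -350.4, 142.0]
tool_rot: [2.053, 1.57, 2.033]
wrist_force: [0.4, -0.4, -1.1]
finger_gap: 22.0
```

Request:
servo_tool(steps=[2,0,0,0,3,0,0,0,3,0,0,0,1.8,0,0,0,1,0,0,0,0.6,0,0,0,0.2,0,0,0,0,0,0,0])

```text
clock: 24.4
tcp_pos: [554.3, -351.6, 26.7]
tool_rot: [-0.558, 1.57, -0.579]
wrist_force: [0.1, 0.4, -2.3]
finger_gap: 22.3
```

Request:
servo_tool(steps=[0.3,0,0,0,0.2,0,0,0,0.1,0,0,0,0.1,0,0,0,0,0,0,0])

```text
clock: 25.02
tcp_pos: [554.0, -351.4, 19.1]
tool_rot: [2.692, 1.571, 2.671]
wrist_force: [0.4, -0.1, -1.9]
finger_gap: 22.2
```

Request:
servo_tool(steps=[0.1,0,0,0,0.1,0,0,0,0.05,0,0,0,0,0,0,0])

```text
clock: 25.52
tcp_pos: [554.1, -351.6, 17.4]
tool_rot: [-1.186, 1.57, -1.207]
wrist_force: [-2.0, 0.3, 5.7]
finger_gap: 22.4
```

Contact: the force rose from −2 to +5.7 N, and the TCP height matches the original grasp. I'll release, rise and check.

Request:
servo_tool(steps=[0,0,0,0,0,0,0,0,0,0,0,0,0,0,0,0,0,0,0,0,0,0,0,0], claw=0.2)

```text
clock: 26.28
tcp_pos: [554.1, -351.5, 16.7]
tool_rot: [-2.454, 1.571, -2.475]
wrist_force: [0.2, -0.2, 0.7]
finger_gap: 55.6
```

Request:
servo_tool(steps=[-0.5,0,0,0,-1,0,0,0,-2,0,0,0,-3,0,0,0,-4,0,0,0,-4,0,0,0,-3,0,0,0,-1,0,0,0,0,0,0,0])

```text
clock: 27.4
tcp_pos: [554.0, -351.6, 202.4]
tool_rot: [-0.72, 1.57, -0.741]
wrist_force: [0.5, 0.1, -0.8]
finger_gap: 55.8
```

```bash
python3 - <<'E'
from h import *
plan([554,-355,142],88.8)
for n in("side","top"):
    im=ctrl.get_image(n);cv2.imwrite(f"pics/end_{n}.png",im)
    for t in("hook_grip","hook_tip","mould_tray","core_tray"):print(n,t,[(np.round(d["position"]).tolist(),round(d["p"],2)) for d in ctrl.spot_point(n,t)][:2])
E
```

```text
t 27.4 tcp [ 554.  -351.6  202.4] F [ 0.5  0.1 -0.8] gap 55.8 toolaxes x [ 0.001 -0.001 -1.   ] y [ 0.021  1.    -0.001] z [ 1.    -0.021  0.001]
shift cm [ 6.04 -0.34  0.  ]
turn about tool x 180.0 (j7) 0.19763988640703456
turn about tool x -0.0 (j7) 0.19763988640703456
side hook_grip [([475.0, -643.0, 10.0], 0.64), ([554.0, -352.0, 23.0], 0.57)]
side hook_tip [([559.0, -180.0, 7.0], 0.64), ([568.0, 66.0, 19.0], 0.63)]
side mould_tray [([498.0, 164.0, 22.0], 0.98), ([568.0, 214.0, -1.0], 0.75)]
side core_tray [([642.0, 298.0, 19.0], 0.91)]
top hook_grip [([480.0, -645.0, 12.0], 0.9), ([640.0, 300.0, 19.0], 0.25)]
top hook_tip [([568.0, -547.0, 0.0], 0.9), ([560.0, -182.0, 2.0], 0.67)]
top mould_tray [([496.0, 161.0, 20.0], 0.81)]
top core_tray [([641.0, 302.0, 18.0], 0.61)]
```

View pics/end_side.png

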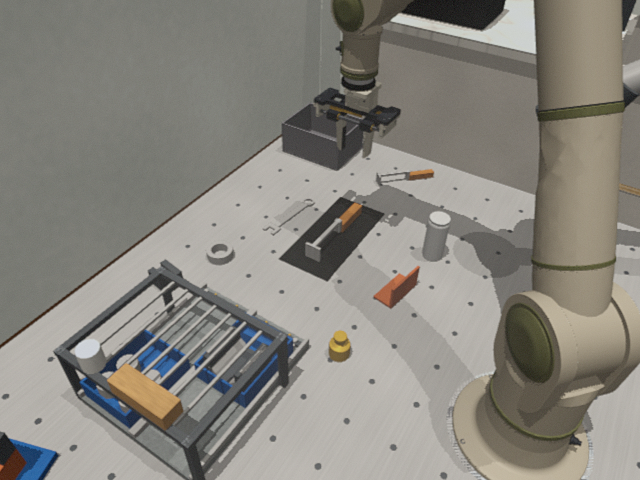

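The final picture shows the hook flat on the mat at about (335, 230), the mould tray at the bar at about (265, 365), and the core tray and bystanders in place. Handing in.

```bash
python3 -c "
from cell import ctrl
print(ctrl.job_done())"
```

```text
the job is handed in; nothing more can be done
None
```

I did the job and handed it in at about 28 s of the 69 s allowed. `job_done` gives no verdict, so the points below are my own checks.

- **Pull:** I took the larger hook from the mat, set its blade behind the mould tray's lip and drew the tray forward about 130 mm to the bumper. Sliding took about 4.6 N.
- **Seating:** I leaned on the tray with 13 to 14 N at the wrist for over 1 s. That is a little above the 10 N asked, because sliding friction takes part of it. It leaves an estimated 9 N on the stop bar, which was not measured directly. The highest pull I read was 13.7 N, against the 20 N limit; readings came only at the end of each move.
- **Hook put back:** I lowered it until it touched the mat (+5.7 N), then let go. Afterwards the cameras placed the handle at about (554, −352) and the blade tip at about (559, −181). Both are well inside the mat, and the hook lies flat.
- **Mould tray:** its origin ended about 95 to 98 mm behind the bar's by the cameras (good to about 4 mm), within the 78 to 104 mm allowed.
- **Other items:** the core tray measured the same as at the start, within camera noise. The other objects look unmoved in the last picture; I did not re-measure them.

One small disagreement: the side camera put the handle's middle at z = 23 mm, where 18 mm is expected. The gripper height at release matched the original grasp, so I took this as camera error.

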